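# Put the tilt stand in gear, level its stage and load a vial

### The arm

A 6-joint arm with a two-finger parallel gripper is mounted at the origin on a cart in front of the work surface, level with it; the furniture and walls round the work are solid. World frame = base frame: x ahead of the robot, y to its left, z up, the work surface at z = 0. Lengths are in m, angles in rad, forces in N, time in s.
With the tool pointing down it reaches from about 0.35 to 0.975 m from the base axis. Payload 7.1 kg.
Tool frame: the origin (TCP) lies midway between the tips of the shut fingers; the grasp point (between the pads) lies 19 mm behind it; z points along the fingers, y is the line along which they close (so a half turn about z gives the same grasp; the last joint's range is limited). The gripper opens to 88 mm and grips with 3 to 60 N. Pads are 20 mm wide; open, the fingers measure 115 mm over their backs; the gripper's body (75 mm by 178 mm) begins 61 mm behind the grasp point.
Start: joints at [1.19, 0.423, 1.63, -0, 1.089, -0.019], TCP at [0.221, 0.585, 0.223] pointing down, gripper open.
Joint ranges: [-3, 3], [-0.9, 2.11], [0.09, 2.58], [-1.31, 4.45], [0.11, 2.69], [-2.54, 2.54]. Speed limits (rad/s): [2.39, 2.39, 3.01, 3.14, 3.14, 3.14].

### API

Orientations are given as a unit quaternion [w, x, y, z].
In Python, from station import move_pose, movel, movej, command_gripper, wait, inverse_kinematics, read_camera, camera_info, MotionError, job_done, get_time, get_joint_pos, get_qvel, get_effort, get_tcp_pos, get_ee_rot, get_ft_force, get_ft_torque, get_grip_width, get_finger_force gives the robot as it stands. Calls block until the motion is done:
- move_pose(position, orientation): joint-space move of the TCP to a pose.
- movel(position, frame=None, v=0.15, until_force=None): straight line of the TCP; frame=None keeps the orientation; v is the mean speed in m/s. With until_force (N) it stops when the force on the tool has changed by that much, and returns True; else False.
- movej(angles): joint-space move.
- command_gripper(opening): opening from 0.0 (shut) to 1.0 (fully open); the grip force is fixed at half the most; returns when the fingers have stopped.
- wait(seconds).
- inverse_kinematics(position, orientation): joint angles nearest the present ones, or None.
- read_camera(name): name is "side" or "top"; returns the picture (384x512x3 uint8, red, green, blue); there is no depth.
- camera_info(name): a dict with "intrinsics" (3x3 intrinsics, pixels), "dist" ([k1, k2, p1, p2, k3] as OpenCV has them; the pictures are not rectified), "T" (4x4, takes a point from camera to world coordinates). Camera axes: x right, y up, looking along -z (the intrinsics and any distortion apply to the point x, -y, -z); pixel columns grow to the right and rows downward; lengths in m; the calibration is good to about 2 mm. A picture is of the moment at which its call begins. camera_info takes no time and is no camera call.
A pose or a line that the arm cannot do raises MotionError and nothing moves.
- job_done(): hands the job in; it is judged then, once.
Readings, each from a call of its own:
- get_time(): time.
- get_joint_pos(): joint angles.
- get_qvel(): joint speeds.
- get_effort(): joint torques, N m.
- get_tcp_pos(): TCP position.
- get_ee_rot(): TCP orientation.
- get_ft_force(): force on the tool from outside, world axes, zero at the start.
- get_ft_torque(): the same for the moment, N m.
- get_grip_width(): opening from 0.0 (shut) to 1.0 (fully open).
- get_finger_force(): force on a finger pad.
Only numpy, scipy, OpenCV 4.12 (cv2) and the standard library are available. Lean on these libraries where they do the work, as an engineer would, in place of code of your own. Each camera call takes 0.05 s, during which the arm holds its last target. There are 200 camera calls.

### The job

The tilt stand is out of gear and its stage hangs tilted. Push the yellow gear-change knob all the way over towards the handwheel and rock the handwheel until the clutch teeth drop fully into mesh, then use the handwheel (never a push on the stage itself) to turn the stage level, and set the blue-capped vial upright on the white disc in the middle of the stage. Leave the red-capped and white-capped vials standing where they are.

Things in the scene. Friction and masses are not known exactly. Their poses are not given: they have to be found in the camera images.
- tilt_stand: fixed bench stand, blue base plate 112 x 270 x 15 mm. Origin on the worktop below the shaft; z up; +y runs along the level shaft from the handwheel (-y) to the stage (+y); yaw varies. Shaft axis: x = 0, 100 mm above the worktop. From -y to +y: handwheel, bearing, steel toothed ring of the wheel, brass toothed collar, fork with yellow knob, bearing, stage. All below 183 mm.
- knob_grip (a point): point to grip on the yellow gear-change knob, a block 22 mm (stand x) x 24 mm (stand y) x 30 mm high above the shaft; the point is 13 mm below its top, 166 mm above the worktop. Nothing within 70 mm of it stands higher than 150 mm.
- gear_knob (a joint): slide of the knob towards the handwheel (stand -y), m: 0 out of gear, 0.017 fully over at its stop. Resists with about 9 N of friction, and up to 5 N more of spring when teeth butt; stays where it is left. Through a spring sleeve it carries the whole output shaft with it: brass collar and stage.
- sleeve (a joint): spring sleeve between knob and output shaft, m: 0 extended; the spring gives way to about -0.009 when the knob is over but teeth butt on teeth, and springs back to 0 by itself as soon as the teeth line up and drop in. Knob at 0.017 and sleeve at 0 means fully in mesh.
- clutch (a point): centre of the tips of the steel ring's teeth, on the shaft axis. Steel ring (turns with the handwheel) and brass collar (turns with the stage) have 5 teeth each, 72 degrees apart, 10 mm long. They line up when (handwheel - stage) is a multiple of 72 degrees, within about 4 degrees: a 72-degree sweep of the handwheel always finds mesh.
- handwheel (a joint): angle about stand +y, rad; range -6 to 6, friction 0.06 N m; positive moves the top towards stand +x. Six spokes 60 degrees apart, each ending in a 22 mm ball centred 70 mm from the axis. The ball of spoke 0 is red, the others black; ball k stands (value + k*60 deg) from straight up, leaning towards stand +x.
- wheel_hub (a point): centre of the handwheel on the shaft axis, in the plane of the six balls: stand y = -105 mm, 100 mm above the worktop. Fingers closed along stand y on a ball in the wheel's upper part can swing it about the shaft, the ball pivoting between the pads; there is 30 mm of room either side of a ball.
- stage (a joint): angle of the stage about stand +y, rad, same sense as the handwheel: 0 level; starts negative (upper face leans towards stand -x). 0.22 N m of friction holds it where it is left. In mesh it follows the handwheel with about 4 degrees of play each way.
- stage_mid (a point): centre of the stage's upper face (plate 92 mm along stand x, 78 mm along y, lips 5 mm high along its two x ends; black mat, white disc of 48 mm diameter in the middle); stand y = 128 mm out of gear, 111 mm in gear, 110 mm above the worktop when level; its z axis is the plate's normal.
- blue_vial: loose glass screw vial with a blue cap, 25 mm diameter, 52 mm high, 22 g, standing on the worktop; origin at the centre of its underside, z up. The three vials stand in a row along the worktop's front edge; behind them, from x = 0.50 and between y = 0.01 and 0.23, stands a fixed balance, 0.33 m tall with its glass case: pass it on the robot's side, with the gripper at x below 0.40.
- red_vial: bystander: the same kind of vial with a red cap, 50 mm high; origin at the centre of its underside
- white_vial: bystander: the same kind of vial with a white cap, 50 mm high; origin at the centre of its underside

How it is judged:
By the outcome, as a careful person would: the job done as asked, in the order asked, and still so for the second after the job is handed in, with the robot touching nothing.
It also fails if it takes over 72 s, if anything falls off the work surface, if the arm or the gripper's body presses on something with over 40 N, if the wrist force passes 120 N, or if a joint passes its speed limit or range.

## Working session

There is one attempt and no reset: what is moved stays moved. The work goes in short steps, each a Python script; the robot and the scene stay as the last script left them, time stands still between calls to the robot, and variables do not carry over. Pictures are saved under pics/ and viewed, at most 12 in all, crops included, and the job is handed in when it is done.

```bash
mkdir -p pics; ls
python3 - <<'E'
from station import *
import cv2,numpy as np
for n in("side","top"):
    im=read_camera(n); cv2.imwrite(f"pics/{n}0.png",cv2.resize(im[:,:,::-1],(768,576),interpolation=cv2.INTER_CUBIC)); np.save(f"{n}0.npy",im)
    c=camera_info(n); print(n,{k:np.round(v,4).tolist() for k,v in c.items()})
print(get_tcp_pos(),get_ee_rot(),get_time())
E
```

```text
pics
side {'intrinsics': [[372.6484, 0.0, 255.3422], [0.0, 372.6484, 190.1398], [0.0, 0.0, 1.0]], 'dist': [-0.0097, 0.0, 0.0, 0.0, 0.0], 'T': [[0.912, 0.1589, -0.3781, 0.0916], [-0.41, 0.3812, -0.8286, -0.9138], [0.0125, 0.9107, 0.4128, 0.543], [0.0, 0.0, 0.0, 1.0]]}
top {'intrinsics': [[405.3345, 0.0, 251.9105], [0.0, 405.3345, 189.7416], [0.0, 0.0, 1.0]], 'dist': [-0.0684, 0.0, 0.0, 0.0, 0.0], 'T': [[-0.0237, 0.9916, -0.1269, 0.3441], [-0.9997, -0.0238, 0.0007, -0.0216], [-0.0023, 0.1269, 0.9919, 1.1116], [0.0, 0.0, 0.0, 1.0]]}
[0.22102572 0.58410614 0.2219913 ] [-1.30708028e-04  1.79913124e-01  9.83682281e-01 -6.49277304e-04] 0.1
```

View pics/side0.png

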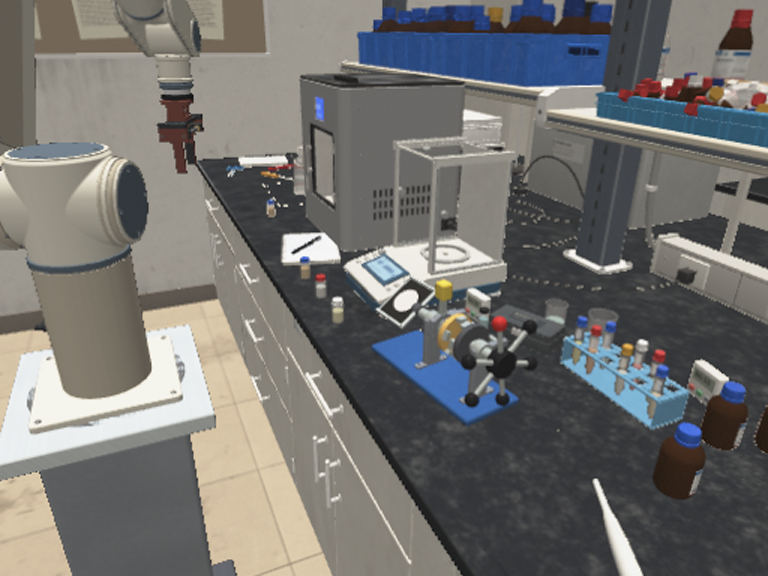

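View pics/top0.png

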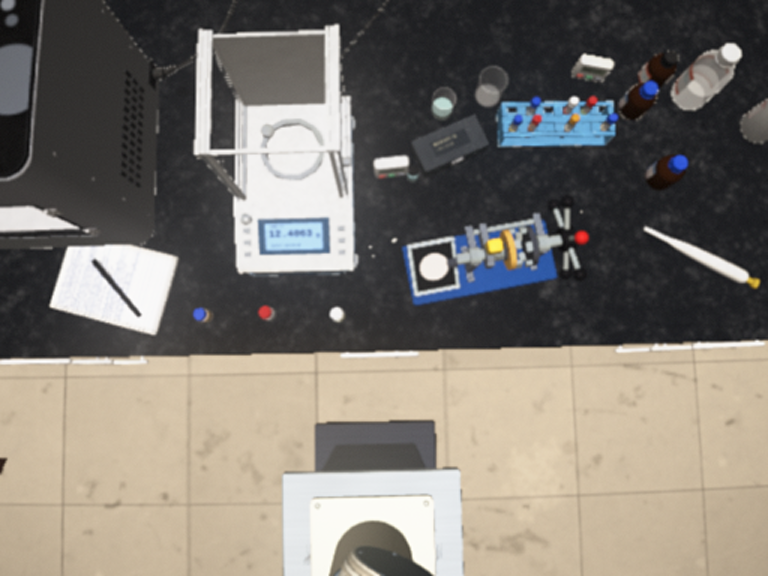

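The side view shows the stand with its handwheel facing the camera and the red ball near the top at about (498,324). The top view shows blue, red and white vials at (201,315), (266,313) and (336,314), the stand at about (490,255) and the knob at (494,246). I'll zoom in on the stand next.

Run:
```python
import cv2,numpy as np
t=np.load("top0.npy")[130:210,262:402,::-1]; s=np.load("side0.npy")[180:284,240:365,::-1]
a=cv2.resize(t,None,fx=5,fy=5,interpolation=cv2.INTER_CUBIC)
cv2.imwrite("pics/topc.png",a)
cv2.imwrite("pics/sidec.png",cv2.resize(s,None,fx=5.5,fy=5.5,interpolation=cv2.INTER_CUBIC))
```

```text
(no output)
```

View pics/topc.png

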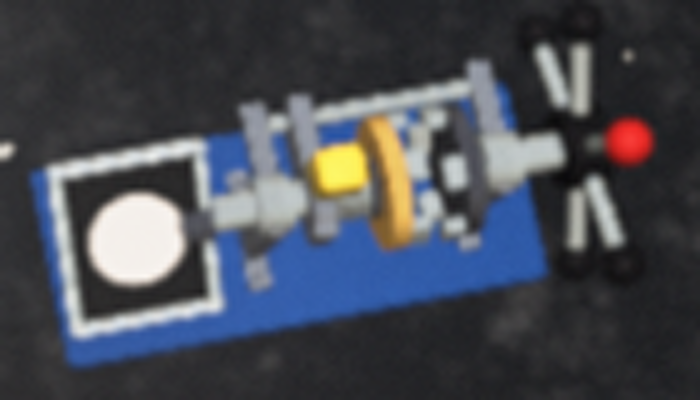

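View pics/sidec.png

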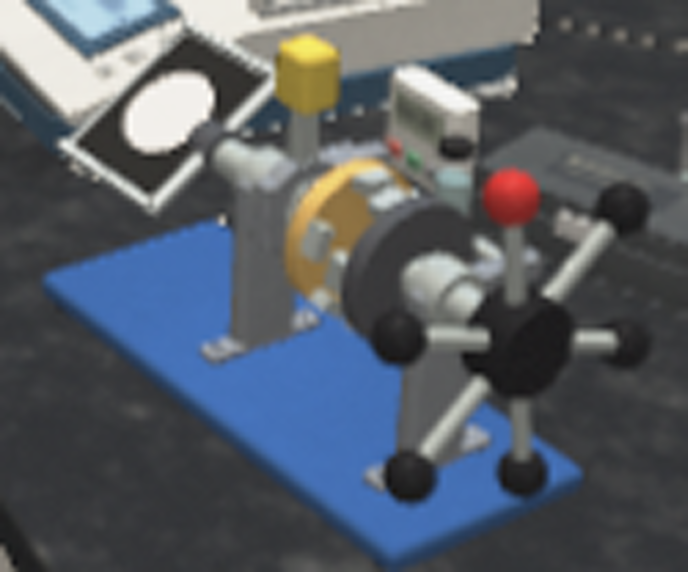

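```bash
cat > h.py <<'E'
import cv2,numpy as np
from station import *
from scipy.optimize import least_squares
def proj(n,P):
    c=camera_info(n);T=np.linalg.inv(np.array(c["T"]));P=np.atleast_2d(P)
    p=(P@T[:3,:3].T+T[:3,3])*[1,-1,-1]
    return cv2.projectPoints(p.reshape(-1,1,3),np.zeros(3),np.zeros(3),np.array(c["intrinsics"]),np.array(c["dist"]))[0][:,0]
def S(q,P): # stand->world
    x,y,a=q[:3];P=np.atleast_2d(P);c,s=np.cos(a),np.sin(a)
    return np.c_[x+c*P[:,0]-s*P[:,1],y+s*P[:,0]+c*P[:,1],P[:,2]]
def ball(w,k): a=w+np.radians(60*np.asarray(k));return np.c_[.07*np.sin(a),0*a-.105,.1+.07*np.cos(a)]
def blob(im,mask): 
    n,l,st,ce=cv2.connectedComponentsWithStats(mask.astype(np.uint8)); return st,ce
E
cat > fit.py <<'E'
from h import *
tp=lambda a:(np.array(a)+.5)/5-.5+[262,130]
sp=lambda a:(np.array(a)+.5)/5.5-.5+[240,180]
sb=sp([(511,197),(622,209),(627,343),(522,474),(410,477),(398,337)])
tb=tp([(630,142),(581,25),(537,32),(575,265),(620,263)]);td=tp([(137,239)]);sd=sp([(169,111)])
tc=tp([(70,362),(33,170),(548,277)]);sc=sp([(45,280),(393,553),(580,472)]);tk=tp([(338,166)])
def model(q):
    w,st,ky,pc=q[3:]
    d=np.array([[.01*np.sin(st),.128,.1+.01*np.cos(st)]])
    C=lambda sx,sy:[sx*.056,pc+sy*.135,.015]
    f=lambda n,P:proj(n,S(q,P))
    return np.concatenate([f("side",ball(w,range(6)))-sb,f("top",ball(w,[0,1,2,4,5]))-tb,f("top",d)-td,f("side",d)-sd,
      f("top",[C(-1,1),C(1,1),C(-1,-1)])-tc,f("side",[C(-1,1),C(-1,-1),C(1,-1)])-sc,f("top",[[0,ky,.179]])-tk])
r=least_squares(lambda q:model(q).ravel(),[.45,-.2,.1,0,-.5,0,0],loss="soft_l1")
print(np.round(r.x,4),"deg",np.degrees(r.x[2:5]).round(1));print(np.round(model(r.x),1).tolist())
np.save("q.npy",r.x)
t=np.load("top0.npy");hsv=cv2.cvtColor(t,cv2.COLOR_RGB2HSV)
for n,(u,v),z in(("blue",(134,210),.052),("red",(177,208.5),.05),("white",(224,209),.05)):
    u0,v0=int(u)-9,int(v)-9;p=t[v0:v0+18,u0:u0+18].astype(int)
    m={"blue":(p[...,2]-p[...,0]>45),"red":(p[...,0]-p[...,2]>60),"white":p.min(2)>150}[n]
    st,ce=blob(p,m);i=1+np.argmax(st[1:,4]);c=ce[i]+[u0,v0]
    g=least_squares(lambda a:(proj("top",[[a[0],a[1],z]])-c).ravel(),[.35,.2]).x
    print(n,c.round(1),st[i,4],g.round(4))
E
python3 fit.py
```

```text
[ 0.5281 -0.2405  0.1579 -0.1778 -0.6996  0.0359  0.0315] deg [  9.  -10.2 -40.1]
[[0.3, 0.3], [0.5, 0.1], [-0.2, 0.3], [0.2, -0.2], [-0.2, -0.1], [0.1, 0.2], [-0.7, 0.4], [0.0, -0.1], [-0.1, 0.8], [-0.2, -0.5], [0.2, 0.7], [-0.4, -0.0], [0.4, 0.4], [-0.4, 1.0], [-0.6, -0.5], [0.5, 0.2], [-0.6, -1.5], [0.2, 0.8], [1.8, -0.4], [0.0, 0.1]]
blue [132.4 208.8] 59 [0.4365 0.2941]
red [176.1 207.8] 63 [0.4368 0.1783]
white [224.1 208.9] 67 [0.431  0.0519]
```

```bash
cat >> h.py <<'E'
q=np.load("q.npy")
from scipy.spatial.transform import Rotation as R
def down(psi): # tool y at heading psi
    y=np.array([np.cos(psi),np.sin(psi),0]);z=np.array([0,0,-1.]);x=np.cross(y,z)
    return R.from_matrix(np.c_[x,y,z]).as_quat(scalar_first=True)
Q=down(q[2]-np.pi/2)
E
python3 - <<'E'
from h import *
k=S(q,[[0,q[5],.156]])[0]; print(k)
P=[[.30,.25,.35],[.37,0,.35],[k[0],k[1],.22],k]
for p in P+[S(q,[[0,-.105,.2]])[0],[.4365,.2941,.02],S(q,[[0,.111,.15]])[0]]: print(p,np.round(inverse_kinematics(p,Q),2))
command_gripper(.65)
for p in P[:3]: move_pose(p,Q); print(get_time(),get_tcp_pos())
movel(k,v=.1); command_gripper(0); print(get_time(),get_tcp_pos(),get_grip_width(),get_finger_force())
im=read_camera("side");np.save("s1.npy",im);im2=read_camera("top")
cv2.imwrite("pics/grip.png",cv2.resize(np.hstack([im[150:290,220:380],im2[110:230,250:410][:,:] if 0 else cv2.resize(im2[120:220,262:402],(196,140))])[:,:,::-1],None,fx=2.2,fy=2.2))
E
```

```text
[ 0.52247846 -0.20500251  0.156     ]
[0.3, 0.25, 0.35] [ 0.66 -0.09  1.95 -0.    1.28  2.08]
[0.37, 0, 0.35] [-0.03 -0.13  1.99 -0.    1.29  1.38]
[np.float64(0.522478461650658), np.float64(-0.2050025135737282), 0.22] [-0.4   0.33  1.77 -0.    1.03  1.02]
[ 0.52247846 -0.20500251  0.156     ] [-0.4   0.42  1.82 -0.    0.9   1.02]
[ 0.54463283 -0.34417735  0.2       ] [-0.58  0.48  1.6  -0.    1.06  0.83]
[0.4365, 0.2941, 0.02] [ 0.57  0.61  1.95 -0.    0.59  1.98]
[ 0.51067667 -0.13086307  0.15      ] [-0.27  0.38  1.9  -0.    0.86  1.14]
2.5833 [0.30006898 0.25025428 0.34996946]
3.6 [0.37008815 0.00056881 0.34991768]
4.7083 [ 0.52260484 -0.2039343   0.22058203]
6.1167 [ 0.52277186 -0.20618379  0.15620448] 0.27392297291706535 29.988468289375305
```

View pics/grip.png

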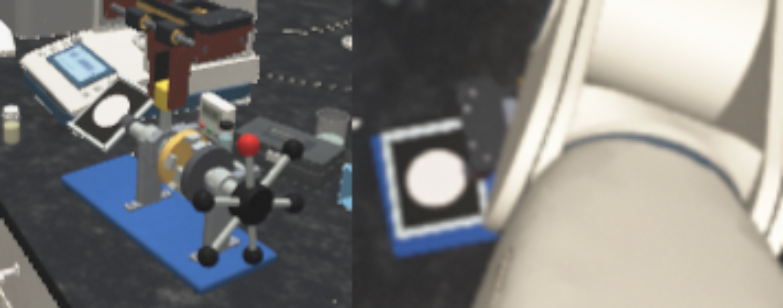

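The fingers hold the yellow knob, at 24.1 mm width (side inset around (165,95)). Next I'll push it over.

Run:
```python
from h import *
p0=get_tcp_pos();d=S([0,0,q[2]],[[0,-1,0]])[0]
hit=movel(p0+.024*d,v=.03,until_force=27)
p=get_tcp_pos();print(hit,(p-p0)@d,get_ft_force(),get_time())
command_gripper(.65);print("moved",(get_tcp_pos()-p0)@d)
movel(get_tcp_pos()+[0,0,.075],v=.15)
# above red ball
b=S(q,ball(q[3],[0]))[0]; print(b)
move_pose([b[0],b[1],b[2]+.05],Q); 
im=read_camera("side");np.save("s2.npy",im);print(get_time(),get_tcp_pos())
cv2.imwrite("pics/push.png",cv2.resize(im[150:290,220:380,::-1],None,fx=4,fy=4,interpolation=cv2.INTER_CUBIC))
```

```text
True 0.017049241736156972 [0.780498   2.99996317 4.04655057] 6.9167
moved 0.017300194555743695
[ 0.53240532 -0.34612377  0.16889629]
8.8667 [ 0.53170225 -0.34552813  0.21756017]
```

View pics/push.png

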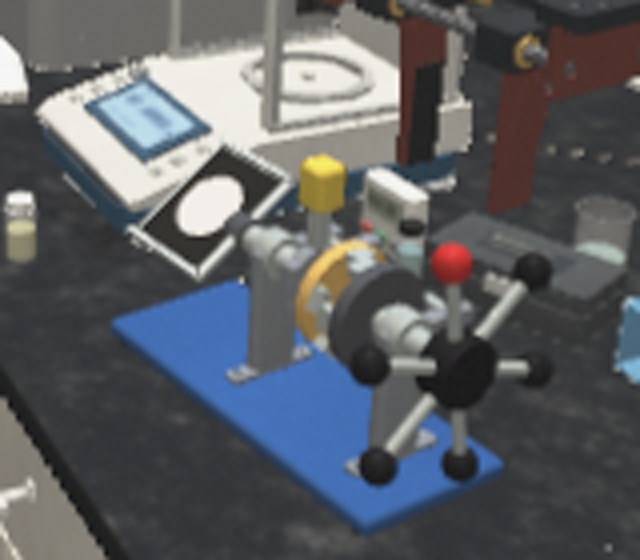

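The knob travelled 17.05 mm to its stop and the teeth appear to butt, with the stage shifted only part of the way. Next I'll grip the red ball and swing the wheel to about -45°.

```bash
cat >> h.py <<'E'
def tip(w): return S(q,ball(w,[0]))[0]-[0,0,.019]
def swing(w0,w1,step=7,v=.06):
    n=max(1,int(np.ceil(abs(np.degrees(w1-w0))/step)))
    for w in np.linspace(w0,w1,n+1)[1:]:
        movel(tip(w),v=v)
        f=get_ft_force();t=S(q,[[np.cos(w),0,-np.sin(w)]])[0]-S(q,[[0,0,0]])[0]
        print(round(np.degrees(w),1),"Ftan",round(float(f@t),1),"err",np.round((get_tcp_pos()-tip(w))*1e3,1),round(get_time(),2))
E
python3 - <<'E'
from h import *
w=q[3]
movel(tip(w),v=.12);print(get_tcp_pos()-tip(w))
command_gripper(0);print(get_grip_width()*88,get_finger_force(),get_ft_force())
swing(w,np.radians(-46))
im=read_camera("side");np.save("s3.npy",im);im2=read_camera("top");np.save("t3.npy",im2)
cv2.imwrite("pics/swing.png",cv2.resize(im[150:290,220:380,::-1],None,fx=4,fy=4,interpolation=cv2.INTER_CUBIC))
E
```

```text
[5.00201795e-04 3.46925931e-05 5.65417365e-04]
20.691858969757835 30.000640153884888 [-1.25591092  4.11210926  4.3098267 ]
-16.2 Ftan 0.1 err [-0.2  0.3  0.1] 10.54
-22.1 Ftan 0.8 err [-0.3  0.2  0. ] 10.82
-28.1 Ftan -0.4 err [-0.6  0.2 -0.2] 11.09
-34.1 Ftan 1.4 err [-0.3  0.2 -0.2] 11.37
-40.0 Ftan 1.2 err [ 0.   0.2 -0. ] 11.64
-46.0 Ftan 2.2 err [0.3 0.2 0.2] 11.92
```

View pics/swing.png

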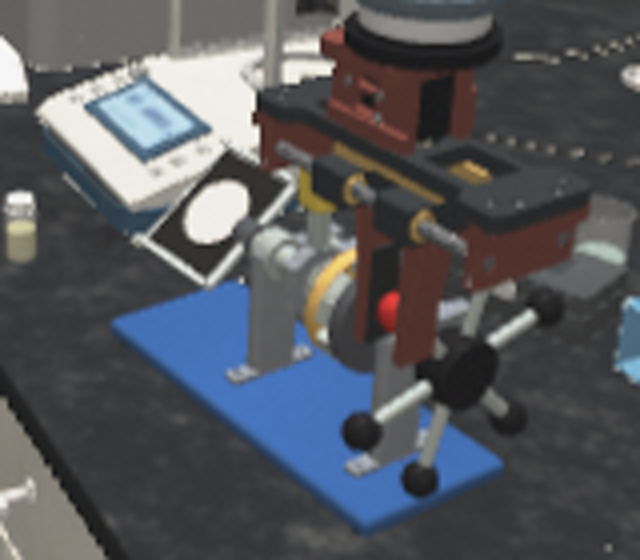

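```bash
cat >> h.py <<'E'
def disc_fit(im,n="side",y0=.115,st0=-.6):
    th=np.linspace(0,2*np.pi,200,endpoint=False)
    def poly(p):
        c,s=np.cos(p[1]),np.sin(p[1]);u=.024*np.cos(th);v=.024*np.sin(th)
        return proj(n,S(q,np.c_[u*c+.01*s,p[0]+v,.1-u*s+.01*c]))
    c=poly([y0,st0]).mean(0);g=im.min(2).astype(float)
    st,ce,l=None,None,cv2.connectedComponents((g>130).astype(np.uint8),connectivity=4)[1]
    k=l[int(round(c[1])),int(round(c[0]))]
    m=cv2.dilate((l==k).astype(np.uint8),np.ones((3,3)))*np.clip((g-30)/(np.percentile(g[l==k],60)-30),0,1)
    def mom(M): 
        a=M["m00"];return np.array([M["m10"]/a,M["m01"]/a,*(np.array([M["mu20"],M["mu11"],M["mu02"]])/a*.3),np.sqrt(a)])
    o=mom(cv2.moments(m.astype(np.float32)))
    r=least_squares(lambda p:mom(cv2.moments(poly(p).astype(np.float32).reshape(-1,1,2)))-o,[y0,st0],x_scale=[.01,.1])
    return r.x[0].round(4),np.degrees(r.x[1]).round(1),r.fun.round(2)
E
python3 - <<'E'
from h import *
for f,n,y in(("side0","side",.128),("top0","top",.128),("s2","side",.12),("s3","side",.115),("t3","top",.115)):
    try: print(f,disc_fit(np.load(f+".npy"),n,y,-.65))
    except Exception as e: print(f,e)
E
```

```text
side0 (np.float64(0.1301), np.float64(-37.7), array([ 0.28,  0.04, -0.76,  0.03, -0.11, -0.44]))
top0 (np.float64(0.1278), np.float64(-34.3), array([-0.3 , -0.5 , -0.7 , -0.02, -0.93, -0.82]))
s2 (np.float64(0.123), np.float64(-34.0), array([ 0.24, -0.25, -0.5 ,  0.15, -0.53, -0.56]))
s3 (np.float64(0.1141), np.float64(-43.0), array([ 0.06, -0.09, -0.81,  0.15, -0.22, -0.53]))
t3 (np.float64(0.1103), np.float64(-36.8), array([-0.11, -0.62, -0.32,  0.04, -0.49, -0.29]))
```

The top view puts the stage at stand y = 110 mm (a 17.5 mm shift), so the clutch is fully in mesh. Now I'll swing back to level.

Run:
```python
from h import *
swing(np.radians(-46),np.radians(4),v=.07)
im=read_camera("side");np.save("s4.npy",im);im2=read_camera("top");np.save("t4.npy",im2)
for i,n in((im,"side"),(im2,"top")): print(disc_fit(i,n,.111,-.02))
print(get_grip_width()*88)
a=cv2.resize(im[180:270,225:350,::-1],None,fx=6,fy=6,interpolation=cv2.INTER_CUBIC)
cv2.imwrite("pics/lev.png",a)
```

```text
-39.8 Ftan 0.4 err [0.7 0.3 0.2] 12.28
-33.5 Ftan -1.5 err [ 0.4  0.3 -0.1] 12.53
-27.2 Ftan -2.7 err [ 0.3  0.4 -0.3] 12.79
-21.0 Ftan -2.1 err [ 0.4  0.4 -0.2] 13.05
-14.7 Ftan -1.5 err [ 0.2  0.4 -0.2] 13.31
-8.5 Ftan -1.9 err [-0.1  0.5 -0.1] 13.57
-2.2 Ftan -2.0 err [-0.1  0.5  0. ] 13.82
4.0 Ftan -2.7 err [-0.2  0.5  0.3] 14.08
(np.float64(0.1138), np.float64(-4.2), array([ 0.19, -0.18, -0.7 ,  0.05, -0.54, -0.94]))
(np.float64(0.1106), np.float64(-1.1), array([-0.2 , -0.6 , -0.73, -0.01, -1.04, -0.85]))
20.721432267217807
```

View pics/lev.png

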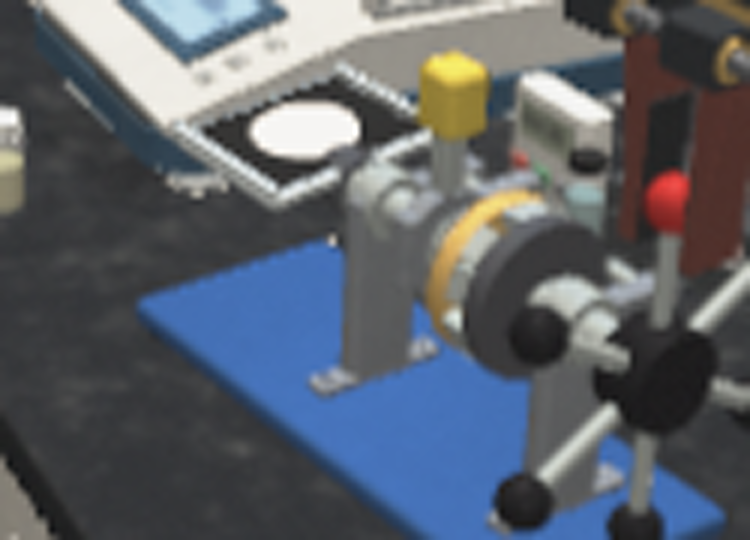

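Run:
```python
from h import *
sp=lambda a:(np.array(a)+.5)/6-.5+[225,180]
im=np.load("s4.npy").astype(int)
m=(im[...,0]-im[...,1]>90)&(im[...,0]-im[...,2]>90); m[:200]=0;m[225:]=0;m[:,:325]=0;m[:,350:]=0
st,ce=blob(im,m);i=1+np.argmax(st[1:,4]);print(ce[i],st[i])
for w in(-4,0,2,4,6,8):print(w,proj("side",S(q,ball(np.radians(w),[0])))[0].round(1))
# black ball 4,5,3 from crop
o=sp([(525,500),(540,333),(668,200)])
for h in(.01,.015):
    ob=sp([(175,125),(277,205),(342,70)])
    def f(p):
        c,s=np.cos(p[1]),np.sin(p[1]);P=np.array([[x*c+h*s,p[0]+y,.1-x*s+h*c] for x,y in((-.046,.039),(-.046,-.039),(.046,.039))])
        return (proj("side",S(q,P))-ob).ravel()
    r=least_squares(f,[.111,0],x_scale=[.01,.1]);print(h,r.x[0],np.degrees(r.x[1]),r.fun.round(1))
r=least_squares(lambda w:(proj("side",S(q,ball(w[0],[4,5,0])))-o).ravel(),[0.]);print(np.degrees(r.x),r.fun.round(1))
```

```text
[336.         212.23255814] [333 209   7   8  43]
-4 [335.4 214.4]
0 [337.1 213.8]
2 [337.9 213.5]
4 [338.7 213.3]
6 [339.5 213.1]
8 [340.3 212.9]
0.01 0.10975984217629914 -4.671539712492597 [ 0.1  0.8  0.1 -0.8 -0.1 -0.1]
0.015 0.10623053484554154 -7.043026452297909 [ 0.6  0.4  0.7 -1.3  0.5 -1.8]
[0.23845931] [-0.3  0.4 -0.1  0.5  1.3  0.8]
```

The wheel is actually at about 0° and the stage at about -4°, so the ball lags slightly in the grip. I'll add 4°, release and measure.

Run:
```python
from h import *
swing(np.radians(4),np.radians(8.5),v=.03)
wait(.2);command_gripper(.65)
movel(get_tcp_pos()+[0,0,.08],v=.2)
im=read_camera("side");np.save("s5.npy",im);im2=read_camera("top");np.save("t5.npy",im2)
for i,n in((im,"side"),(im2,"top")): print(disc_fit(i,n,.111,-.02))
i=im.astype(int);m=(i[...,0]-i[...,1]>90)&(i[...,0]-i[...,2]>90); m[:200]=0;m[225:]=0;m[:,:325]=0;m[:,350:]=0
st,ce=blob(im,m);print(ce[1+np.argmax(st[1:,4])])
cv2.imwrite("pics/lev2.png",np.vstack([cv2.resize(x,(750,290),interpolation=cv2.INTER_CUBIC) for x in (im[185:223,250:350,::-1],im2[150:205,255:397,::-1])]))
```

```text
8.5 Ftan -3.3 err [-0.3  0.6  0.6] 14.52
(np.float64(0.1136), np.float64(-1.5), array([ 0.28, -0.09, -0.65,  0.01, -0.43, -0.81]))
(np.float64(0.1106), np.float64(-1.1), array([-0.13, -0.32, -0.84, -0.04, -0.84, -0.82]))
[338.42592593 212.09259259]
```

View pics/lev2.png

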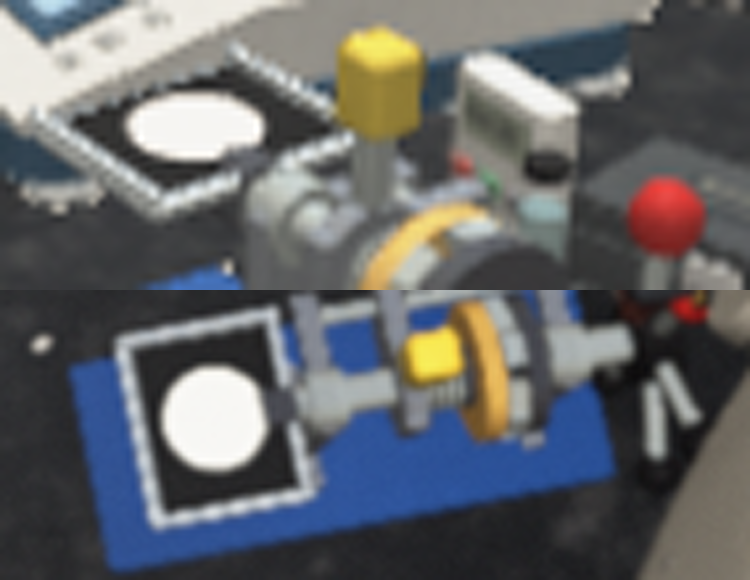

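Run:
```python
from h import *
ob=(np.array([(37,118),(157,209),(235,50)])+.5)/[7.5,290/38]-.5+[250,185]
for h in(.01,.0125,.015):
    def f(p):
        c,s=np.cos(p[1]),np.sin(p[1]);P=np.array([[x*c+h*s,p[0]+y,.1-x*s+h*c] for x,y in((-.046,.039),(-.046,-.039),(.046,.039))])
        return (proj("side",S(q,P))-ob).ravel()
    r=least_squares(f,[.111,0],x_scale=[.01,.1]);print(h,r.x[0],np.degrees(r.x[1]),r.fun.round(1))
# global image registration: scan stage angle by matching disc mask between s4,s5 and side0-based red ball
for f in("side0","s4","s5"):
    i=np.load(f+".npy").astype(int);wt=np.clip(np.minimum(i[...,0]-i[...,1],i[...,0]-i[...,2])-40,0,None).astype(float);wt[:200]=0;wt[225:]=0;wt[:,:320]=0;wt[:,350:]=0
    v,u=np.mgrid[:384,:512];c=np.array([(wt*u).sum(),(wt*v).sum()])/wt.sum()
    r=least_squares(lambda w:(proj("side",S(q,ball(w[0],[0])))[0]-c)[:1],[0.]);print(f,c.round(2),np.degrees(r.x))
```

```text
0.01 0.11147892429411019 -2.28743645679527 [-0.9  0.3  0.  -0.   0.4  0.4]
0.0125 0.10979659612114648 -3.4325792485565483 [-0.7  0.   0.4 -0.3  0.7 -0.4]
0.015 0.10806031187095676 -4.684627103163435 [-0.4 -0.2  0.6 -0.5  1.  -1.3]
side0 [332.58 214.53] [-10.68919107]
s4 [336.01 212.28] [-2.55229751]
s5 [338.43 212.1 ] [3.29725091]
```

The disc is partly hidden by the shaft coupling at about (240,155) in the upper panel, which biases the moment fit. I'll do a masked render fit of the disc for a better angle.

```bash
cat > ang.py <<'E'
from h import *
import sys
th=np.linspace(0,2*np.pi,120,endpoint=False)
def poly(n,st,y=.111,r=.024):
    c,s=np.cos(st),np.sin(st);u=r*np.cos(th);v=r*np.sin(th)
    return proj(n,S(q,np.c_[u*c+.01*s,y+v,.1-u*s+.01*c]))
def run(im,n):
    c0=poly(n,0).mean(0).round().astype(int)-[18,16];K=16
    g=im.mean(2)[c0[1]:c0[1]+32,c0[0]:c0[0]+36]
    def ren(p):
        P=poly(n,p[0])+p[1:3]-c0
        m=np.zeros((32*K,36*K),np.uint8);cv2.fillPoly(m,[np.round(((P+.5)*K-.5)*16).astype(np.int32)],255,shift=4)
        m=cv2.GaussianBlur(m.astype(np.float32)/255,(0,0),abs(p[3])*K)
        return p[4]+p[5]*cv2.resize(m,(36,32),interpolation=cv2.INTER_AREA)
    M=np.zeros((32,36),np.uint8);cv2.fillPoly(M,[np.round(poly(n,0,r=.0275)-c0).astype(np.int32)],1);M=M>0
    v,u=np.mgrid[:32,:36]+np.array([c0[1],c0[0]])[:,None,None]
    if n=="side": M&=~((u>277.5)&(v>202.5))
    else: M&=~(u>302.5)
    r=least_squares(lambda p:(ren(p)-g)[M],[-.01,0,0,.5,30,210],x_scale=[.05,.5,.5,.3,20,50],diff_step=1e-3,loss="soft_l1",f_scale=10) if 0 else None
    best=min((least_squares(lambda p:(ren(np.r_[np.radians(a),p])-g)[M],[0,0,.5,30,210],x_scale=[.5,.5,.3,20,50],diff_step=3e-2,loss="soft_l1",f_scale=8),a) for a in [0]) if 0 else None
    out=[]
    for a in np.arange(-8,7,1.):
        r=least_squares(lambda p:(ren(np.r_[np.radians(a),p])-g)[M],[0.1,.1,.5,30,210],x_scale=[.5,.5,.3,20,50],diff_step=2e-2,loss="soft_l1",f_scale=8)
        out.append((a,r.cost,r.x))
    o=min(out,key=lambda t:t[1]);print(n,[(int(a),int(c)) for a,c,_ in out],o[2].round(2))
for k in sys.argv[1:]:
    print(k);run(np.load(f"s{k}.npy"),"side");run(np.load(f"t{k}.npy"),"top")
E
python3 ang.py 4 5
```

```text
4
side [(-8, 4329), (-7, 4844), (-6, 12162), (-5, 14061), (-4, 9280), (-3, 11615), (-2, 14013), (-1, 16035), (0, 18568), (1, 20406), (2, 21713), (3, 23722), (4, 25313), (5, 26104), (6, 28006)] [ -0.81  -0.36   0.38  58.92 186.38]
top [(-8, 14751), (-7, 15446), (-6, 16324), (-5, 17701), (-4, 15519), (-3, 16216), (-2, 16874), (-1, 18585), (0, 18029), (1, 28535), (2, 19999), (3, 20804), (4, 24091), (5, 23251), (6, 25914)] [9.0000e-02 4.0000e-02 5.5000e-01 6.4390e+01 1.8097e+02]
5Traceback (most recent call last):
  File "ang.py", line 27, in <module>
    print(k);run(np.load(f"s{k}.npy"),"side");run(np.load(f"t{k}.npy"),"top")
             ~~~^^^^^^^^^^^^^^^^^^^^^^^^^^^^^
  File "ang.py", line 23, in run
    r=least_squares(lambda p:(ren(np.r_[np.radians(a),p])-g)[M],[0.1,.1,.5,30,210],x_scale=[.5,.5,.3,20,50],diff_step=2e-2,loss="soft_l1",f_scale=8)
    return func(*args, **kwargs)
    result = trf(vector_fun.fun, vector_fun.jac, x0, f0, J0, lb, ub, ftol, xtol,
                 gtol, max_nfev, x_scale, loss_function, tr_solver,
                 tr_options.copy(), verbose, callback=call
[... 1105 characters left out ...]
                ~~~~~~~~^^^
    return self.f(x, *self.args, **self.kwargs)
           ~~~~~~^^^^^^^^^^^^^^^^^^^^^^^^^^^^^^
  File "ang.py", line 23, in <lambda>
    r=least_squares(lambda p:(ren(np.r_[np.radians(a),p])-g)[M],[0.1,.1,.5,30,210],x_scale=[.5,.5,.3,20,50],diff_step=2e-2,loss="soft_l1",f_scale=8)
                              ~~~^^^^^^^^^^^^^^^^^^^^^^^^
  File "ang.py", line 11, in ren
    P=poly(n,p[0])+p[1:3]-c0
      ~~~~^^^^^^^^
  File "ang.py", line 6, in poly
    return proj(n,S(q,np.c_[u*c+.01*s,y+v,.1-u*s+.01*c]))
  File "h.py", line 5, in proj
    c=camera_info(n);T=np.linalg.inv(np.array(c["T"]));P=np.atleast_2d(P)
ValueError: time passes only in moves, steps and waits
```

```bash
python3 - <<'E'
s=open('h.py').read()
s=s.replace("def proj(","import functools\n_ci=functools.lru_cache(None)(camera_info)\ndef proj(",1).replace("c=camera_info(n)","c=_ci(n)")
open('h.py','w').write(s)
E
cat > ang.py <<'E'
from h import *
import sys
from scipy.optimize import minimize
th=np.linspace(0,2*np.pi,120,endpoint=False);K=12
def poly(n,st,y=.111,r=.024):
    c,s=np.cos(st),np.sin(st);u=r*np.cos(th);v=r*np.sin(th)
    return proj(n,S(q,np.c_[u*c+.01*s,y+v,.1-u*s+.01*c]))
def run(im,n,free,st0=0,y=.111):
    c0=poly(n,st0,y).mean(0).round().astype(int)-[20,18];H,W=36,40
    g=im.mean(2)[c0[1]:c0[1]+H,c0[0]:c0[0]+W]
    M=np.zeros((H,W),np.uint8);cv2.fillPoly(M,[np.round(poly(n,st0,y,r=.028)-c0).astype(np.int32)],1);M=M>0
    v,u=np.mgrid[:H,:W]+c0[::-1][:,None,None]
    if n=="side": M&=~((u>277.5)&(v>202.5))
    else: M&=~(u>302.5)
    def cost(p):
        P=poly(n,np.radians(p[0]),y,.024*(p[4] if free else 1))+p[1:3]-c0
        m=np.zeros((H*K,W*K),np.uint8);cv2.fillPoly(m,[np.round(((P+.5)*K-.5)*16).astype(np.int32)],255,shift=4)
        m=cv2.resize(cv2.GaussianBlur(m.astype(np.float32)/255,(0,0),max(abs(p[3]),.05)*K),(W,H),interpolation=cv2.INTER_AREA)[M]
        A=np.c_[m,np.ones(len(m))];r=A@np.linalg.lstsq(A,g[M],rcond=None)[0]-g[M];return np.sum(64*np.log1p(r*r/64)) if 0 else np.abs(r).sum()+0.002*(r@r)
    s0=np.degrees(st0);best=min((minimize(cost,[s0+a,0,0,.5,1.03],method="Nelder-Mead",options=dict(maxiter=700,xatol=.005,initial_simplex=np.array([s0+a,0,0,.5,1.03])+np.r_[np.zeros((1,5)),np.diag([3,.7,.7,.3,.03])])) for a in(-4,2)),key=lambda r:r.fun)
    print(n,free,best.x.round(2),round(best.fun))
if __name__=="__main__":
  for k in sys.argv[1:]:
    print(k)
    for n in("side","top"): run(np.load(f"{n[0]}{k}.npy"),n,1)
E
python3 ang.py 4 5
```

```text
4
side 1 [-6.22 -0.72 -0.26  0.35  1.03] 766
top 1 [-4.04  0.4   0.37  0.65  1.05] 760
5
side 1 [-3.23 -0.8  -0.28  0.34  1.02] 676
top 1 [-1.31  0.34  0.27  0.62  1.05] 699
```

Both views show about 3° of movement in that step and put the stage at roughly -2°. One more small nudge.

```bash
python3 - <<'E'
from h import *
movel(tip(np.radians(8.5)),v=.2);command_gripper(0)
swing(np.radians(8.5),np.radians(11),v=.02)
command_gripper(.65)
movel(get_tcp_pos()+[0,0,.08],v=.25)
for n in("side","top"): np.save(f"{n[0]}6.npy",read_camera(n))
i=np.load("s6.npy").astype(int);wt=np.clip(np.minimum(i[...,0]-i[...,1],i[...,0]-i[...,2])-40,0,None).astype(float);wt[:200]=0;wt[225:]=0;wt[:,:320]=0;wt[:,350:]=0
v,u=np.mgrid[:384,:512];print((wt*u).sum()/wt.sum(),(wt*v).sum()/wt.sum(),get_time())
E
python3 ang.py 6
```

```text
11.0 Ftan -3.8 err [-0.2  0.5  0.7] 17.63
339.1325085171239 211.93455262686032 18.9417
6
side 1 [-0.97 -0.74 -0.33  0.4   1.04] 840
top 1 [-1.35  0.3   0.2   0.63  1.05] 684
```

Stage is within about 1° of level. On to the blue vial.

Run:
```python
from h import *
im=np.load("s6.npy").astype(int)[165:195,190:216]
m=im[...,2]-im[...,0]>45;st,ce=blob(im,m);i=1+np.argmax(st[1:,4]);cs=ce[i]+[190,165];ct=np.array([132.4,208.8])
r=least_squares(lambda p:np.r_[proj("side",[[*p,.046]])[0]-cs,proj("top",[[*p,.047]])[0]-ct],[.436,.295]);print(cs,st[i],r.x,r.fun.round(1))
v=r.x;Qv=down(-np.pi/2)
command_gripper(.8)
for p in([.37,0,.33],[.33,.25,.28],[*v,.09]): move_pose(p,Qv)
movel([*v,.015],v=.1)
command_gripper(0);print(get_grip_width()*88,get_finger_force(),get_tcp_pos(),get_time())
movel([*v,.12],v=.12);print(get_grip_width()*88,get_time())
a=read_camera("side");b=read_camera("top")
cv2.imwrite("pics/vial.png",cv2.resize(np.hstack([a[120:250,150:290],b[130:260,80:260]])[:,:,::-1],None,fx=2.4,fy=2.4))
```

```text
[202.72727273 172.5       ] [10  6  6  4 22] [0.4363787  0.29567614] [ 0.4  0.  -0.1  0.2]
23.7900291288376 30.000012432283256 [0.43640218 0.2956798  0.01502078] 24.4583
23.999009680439816 25.4833
```

View pics/vial.png

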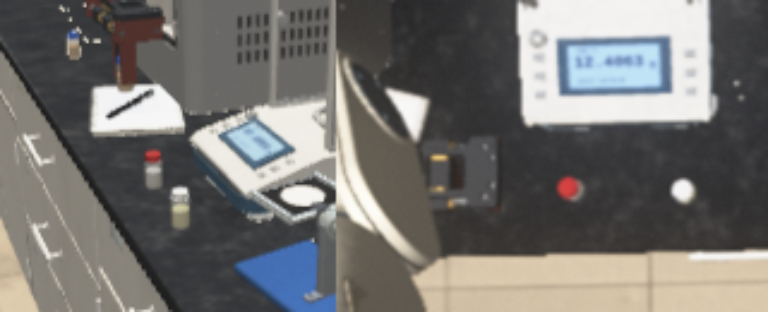

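The vial is lifted in the fingers (side inset at about (122,70)), and the red and white vials are still standing. Now I'll place it.

Run:
```python
from h import *
g=S(q,[[0,.1115,0]])[0][:2]
for p in([.33,.25,.28],[.37,0,.33],[*g,.21]): move_pose(p,Q)
movel([*g,.135],v=.1); wait(.2)
hit=movel([*g,.123],v=.015,until_force=2);print(hit,get_tcp_pos(),g,get_grip_width()*88)
command_gripper(.45);wait(.1)
movel([*g,.22],v=.1);print(get_time())
move_pose([.40,-.10,.33],Q);wait(.3)
for n in("side","top"): np.save(f"{n[0]}7.npy",read_camera(n))
a,b=np.load("s7.npy"),np.load("t7.npy")
cv2.imwrite("pics/fin.png",cv2.resize(np.hstack([a[140:260,190:350],b[110:230,250:410]])[:,:,::-1],None,fx=2.5,fy=2.5,interpolation=cv2.INTER_CUBIC));print(get_time())
```

```text
False [ 0.5105703  -0.13027835  0.12308022] [ 0.51059807 -0.13036929] 24.062376984741675
32.0417
33.125
```

View pics/fin.png

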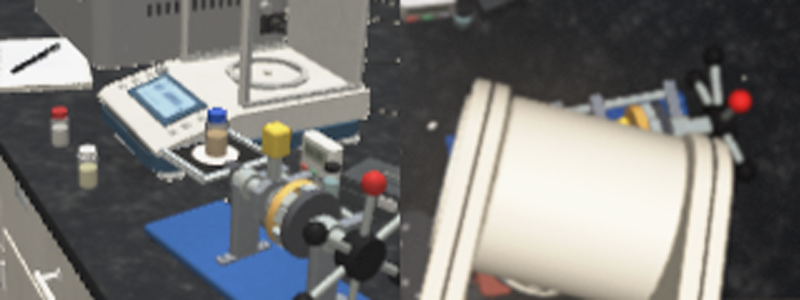

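The blue vial stands upright in the middle of the white disc (side inset at (216,135)). The stage is level, the knob is over, and the red and white vials are standing. Handing in.

```bash
python3 -c "
from station import *
print(job_done(),get_time())"
```

```text
the job is handed in; nothing more can be done
the job is handed in; nothing more can be done
```

I handed the job in at about 33 s: the clutch is fully in mesh, the handwheel turned the stage level to within about 1° by camera, and the blue-capped vial stands upright on the white disc, with the red-capped and white-capped vials untouched.

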